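# Slide a turned cone into the polishing jig and hold the spring clamp on it

### The job

Slide the metal cone along the jig plate, without lifting or tipping it, from its outer ring to the middle ring in front of the clamp, and let go of it. Then press the clamp lever's round thumb pad down until its top is level with the top of the little gauge post beside it, so that the clamp's nose presses the cone against the fence, and finish while still holding the lever down there. Leave the other things where they are.

Things in the scene. Friction and masses are not known exactly. Their poses are not given: they have to be found in the camera images.
- jig: Clamping jig fixed on the table: aluminium plate, top 6 mm above the table, cross part 130 mm (x) by 370 mm (y), 120 mm wide tongue toward the robot out to x = -186 mm. Origin at table height under the middle ring's centre; x from lever to fence (about away from the robot), y left along the fence, z up. Lever pivot lugs at x = -51 to -85 mm, y within 34 mm, up to 69 mm high.
- nest (a point): Centre of the middle ring on the plate's top, where the cone belongs; axes as the jig. Three rings, 109 mm across, are scribed at jig x = 0, y = -130, 0, +130 mm. The fence, 15 mm high above the plate, runs along y beside all three; its face at x = +53.5 mm stands 1 mm clear of a cone at x = 0.
- cone: Loose turned aluminium cone, about 0.28 kg, 105 mm across at the foot, 96 mm high, upper rim 64 mm across (grasp over the rim, tips about 12 mm below its top, where the widening flank is about 70 mm). Origin at the centre of its underside, z up. It starts upright on the left or right outer ring; the felt bob stands on the other.
- clamp_lever (a joint): Spring clamp lever hinged along y at jig x = -68 mm, z = 56 mm. 0 = at rest, handle 0.2 rad up; grows as the pad is pressed; 0.20 = level with the gauge post (0.14 to 0.26 accepted); 0.40 = bottom stop. Springs back when let go. Needs about 4 N at first, 11 to 14 N at 0.20. From about 0.1 on its nose pushes the cone's foot, slides it 1 to 2 mm to the fence and presses it with about 7 N at 0.20.
- thumb_pad (a point): Centre of the top of the lever's round black thumb pad (34 mm across), 85 mm from the hinge toward the robot. At rest about 84 mm above the table; it goes down 17 mm to the level position, 34 mm to the bottom stop. It turns with the lever.
- gauge_top (a point): Top of the fixed round steel gauge post (10 mm thick), 68 mm above the table, 45 mm to the left of the thumb pad.
- felt_bob: Loose felt bob, 48 mm across, 46 mm high, on the outer ring where the cone is not; stays there. Origin at the centre of its underside.
- compound_green: Loose bar of polishing compound, 35 x 60 x 33 mm, on the table left of the lever; stays there. Origin at the centre of its underside.
- paste_tin: Loose open tin, 65 mm across, 28 mm high, on the table right of the lever; stays there. Origin at the centre of its underside.
- nose: The lever's sprung rubber-tipped nose, low on its fence side, 12 mm across; its origin, at the middle of its tip, is about 13 mm above the table and stands about 54 mm from the middle ring's centre at rest.
Things that resemble listed ones, but are neither listed nor needed, are in the scene too. Leave any purple look-alike of the cone alone.

How it is judged:
On the way:
1. the cone stands in the middle ring, let go, before the lever is pressed (horizontal distance between cone and nest below 0.01 m and contact force between the fingers and cone below 0.3 N and value of joint clamp_lever below 0.05 rad), for 0.2 s.
At the end, for the whole second after the job is handed in: The cone stands upright, still and untouched by the fingers, within 10 mm of the middle ring's centre, its foot against the fence (within 1 mm), the nose pressing it with over 2 N, and the robot holds the lever down at 0.14 to 0.26 rad (thumb pad within about 5 mm of the gauge post's height) (horizontal distance between cone and nest below 0.01 m and contact force between the fingers and cone below 0.3 N and angle between cone's own z axis and vertical below 0.05 rad and linear speed of cone below 0.01 m/s and value of joint clamp_lever between 0.14 and 0.26 rad and contact force between nose and cone above 2 N and x of cone in the frame of jig above 0 m and contact force between any of the fingers, the arm and clamp_lever above 2 N); the arm keeps its last pose, push and grip.
It fails at once if the cone is lifted off the plate or tipped (z of cone in the frame of jig above 0.014 m or angle between cone's own z axis and vertical above 0.14 rad).
It fails at once if the felt bob is pushed away or knocked over (distance of felt_bob from where it was at the start of the episode above 0.015 m or angle between felt_bob's own z axis and vertical above 0.3 rad).
It fails at once if the compound green is pushed away or knocked over (distance of compound_green from where it was at the start of the episode above 0.015 m or angle between compound_green's own z axis and vertical above 0.3 rad).
It fails at once if the paste tin is pushed away or knocked over (distance of paste_tin from where it was at the start of the episode above 0.015 m or angle between paste_tin's own z axis and vertical above 0.3 rad).
It also fails if it takes over 42 s, if anything falls off the work surface, if the arm or the gripper's body presses on something with over 40 N, if the wrist force passes 120 N, or if a joint passes its speed limit or range.

### The arm

A 6-joint arm with a two-finger parallel gripper is mounted at the origin on a cart in front of the work surface, level with it; the furniture and walls round the work are solid. World frame = base frame: x ahead of the robot, y to its left, z up, the work surface at z = 0. Lengths are in m, angles in rad, forces in N, time in s.
With the tool pointing down it reaches from about 0.425 to 0.925 m from the base axis. Payload 12.5 kg.
Tool frame: the origin (TCP) lies at the very end of the fingers, on their centre line; the grasp point (between the pads) lies 19 mm behind it; z points along the fingers, x is the direction in which the jaws open and shut, and the axes are right-handed (so a half turn about z gives the same grasp; the last joint's range is limited). The gripper opens to 85 mm and grips with 20 to 120 N. Pads are 22 mm wide; open, the fingers measure 114 mm over their backs; the gripper's body (76 mm by 85 mm) begins 54 mm behind the grasp point. The pads swing forward as they close: fully open they stand 13 mm farther back than shut.
Start: joints at [-1.404, 0.491, 1.559, -0, 1.092, -0.106], TCP at [0.168, -0.602, 0.193] pointing down, gripper open.
Joint ranges: [-3.1, 3.1], [-0.84, 2.19], [0.05, 2.79], [-1.13, 4.28], [0.06, 2.93], [-2.69, 2.69]. Speed limits (rad/s): [2.22, 2.22, 2.79, 3.14, 3.14, 3.14].

### API

Orientations are given as a unit quaternion [x, y, z, w].
In Python, from station import env, ik, vision, job gives the robot as it stands. Calls block until the motion is done:
- env.move_ptp(position, orientation): joint-space move of the TCP to a pose.
- env.move_straight(position, ori=None, v=0.15, threshold=None): straight line of the TCP; ori=None keeps the orientation; v is the mean speed in m/s. With threshold (N) it stops when the force on the tool has changed by that much, and returns True; else False.
- env.set_joints(angles): joint-space move.
- env.grip(opening, strength=None): finger opening in m; strength is the grip in N (None keeps the last); returns when the fingers have stopped.
- env.hold(seconds).
- ik(position, orientation): joint angles nearest the present ones, or None.
- vision.grab_frame(name): name is "scene" or "side" or "wrist"; returns a dict with "image" (384x512x3 uint8, red, green, blue), "depth" (384x512 float32, m along the optical axis (not along the pixel's ray), 0 where there is no reading), "intrinsics" (3x3 intrinsics, pixels), "k1" (the pictures are not rectified: a ray, as slopes to the right and down, at radius r is drawn at 1 + k1 r^2 times it, then the intrinsics apply), "rvec" (rotation vector, rad) and "tvec" (3), from world to camera coordinates, as OpenCV has them; the wrist camera has in their place "tool_from_camera" (4x4, takes a point from camera to tool coordinates, whose origin is the TCP and whose axes are the tool frame's). Camera axes: x right, y down, z forward; pixel columns grow to the right and rows downward; lengths in m; the calibration is good to about 2 mm. A picture is of the moment at which its call begins: read the wrist's pose just before it.
A pose or a line that the arm cannot do raises env.MotionError and nothing moves.
- job.job_done(): hands the job in, once; it reports no verdict.
Trained networks look in the newest picture that a camera, given by its name, has taken for a name from the list of things; names that differ only in an ending like _2 or _b are one class to them, and where a whole thing is asked for, a point or a joint stands for the part that bears it (a point fixed in the world has none). Each returns a list of dicts, best first, with "confidence" (0 to 1); they miss things now and then, are a little off and sometimes report something else, mostly with a low value. They report only what shows in the picture. A call takes as long as a camera call. They do not tell look-alikes from the thing itself.
- vision.boxes_of(camera, query): "xyz" ([x, y, z] in m, in world coordinates, good to about 4 mm: the middle of the surface that is visible of it).
- vision.trace(camera, query): "pixels" (384x512 bool, what is visible of it).
Readings, each from a call of its own:
- env.get_time_s(): time.
- env.get_joint_pos(): joint angles.
- env.get_dq(): joint speeds.
- env.get_joint_torque(): joint torques, N m.
- env.get_tcp_pos(): TCP position.
- env.get_tcp_rot(): TCP orientation.
- env.get_contact_force(): force on the tool from outside, world axes, zero at the start.
- env.get_moment(): the same for the moment, N m.
- env.get_gripper_width(): finger opening in m.
Only numpy, scipy, OpenCV 4.12 (cv2) and the standard library are available. Lean on these libraries where they do the work, as an engineer would, in place of code of your own. Each camera call takes 0.05 s, during which the arm holds its last target.

## Working session

There is one attempt and no reset: what is moved stays moved. The work goes in short steps, each a Python script; the robot and the scene stay as the last script left them, time stands still between calls to the robot, and variables do not carry over. Pictures are saved under pics/ and viewed, and the job is handed in when it is done.

```bash
ls; mkdir -p pics; python3 - <<'E'
from station import env, ik, vision, job
import cv2
print(env.get_time_s(), env.get_tcp_pos(), env.get_tcp_rot())
for c in ["scene","side"]:
    f=vision.grab_frame(c); cv2.imwrite(f"pics/{c}0.png",cv2.resize(f["image"][:,:,::-1],None,fx=1.5,fy=1.5))
    print(c,f["rvec"],f["tvec"],f["k1"],f["intrinsics"].tolist())
    for q in ["cone","thumb_pad","gauge_top","felt_bob","compound_green","paste_tin","jig","nose","clamp_lever"]:
        try: print(c,q,[(d["xyz"],round(d["confidence"],2)) for d in vision.boxes_of(c,q)][:3])
        except Exception as e: print(q,e)
print(env.get_time_s())
E
```

```text
pics
0.0 [ 0.16835901 -0.60159032  0.19199621] [ 7.96686453e-01 -6.04392538e-01 -4.38483563e-04 -4.03719156e-04]
scene [ 1.24106904 -2.26263109  1.0000552 ] [0.40237472 0.31359453 0.71235736] -0.07973724908360222 [[497.32071816798145, 0.0, 261.13022617147504], [0.0, 497.32071816798145, 192.12821366029812], [0.0, 0.0, 1.0]]
scene cone [([0.4373, -0.0421, 0.0194], 0.72), ([0.4813, 0.3901, 0.0532], 0.7), ([0.5537, -0.026, 0.0591], 0.68)]
scene thumb_pad [([0.47, 0.0828, 0.0678], 0.84), ([0.4542, 0.2063, 0.0313], 0.6)]
scene gauge_top []
scene felt_bob [([0.568, 0.218, 0.0408], 0.87), ([0.5359, 0.1038, 0.0032], 0.61)]
scene compound_green [([0.4539, 0.2083, 0.0313], 0.97)]
scene paste_tin [([0.4362, -0.0438, 0.0184], 0.95), ([0.5334, 0.103, 0.0038], 0.56)]
scene jig [([0.5379, 0.1065, 0.0064], 0.66)]
scene nose []
scene clamp_lever [([0.4693, 0.0869, 0.0682], 0.93)]
side [ 0.16671051 -2.55743828  1.65282833] [0.52177176 0.01940568 0.93126801] -0.023054722327486697 [[413.8298196106252, 0.0, 250.8926958883979], [0.0, 413.8298196106252, 193.93791661073996], [0.0, 0.0, 1.0]]
side cone [([0.5757, -0.0173, 0.0576], 0.91), ([0.5046, 0.4175, 0.0519], 0.77)]
side thumb_pad [([0.4584, 0.0967, 0.0687], 0.56)]
side gauge_top [([0.5452, 0.1066, 0.0081], 0.74)]
side felt_bob [([0.5802, 0.2286, 0.0367], 0.95)]
side compound_green [([0.4705, 0.2201, 0.0266], 0.89), ([0.5416, 0.1076, 0.0095], 0.19)]
side paste_tin [([0.4457, -0.0155, 0.0175], 0.62)]
side jig [([0.5464, 0.1074, 0.0099], 0.65)]
side nose []
side clamp_lever [([0.4531, 0.0898, 0.0679], 0.7)]
1.0
```

View pics/scene0.png

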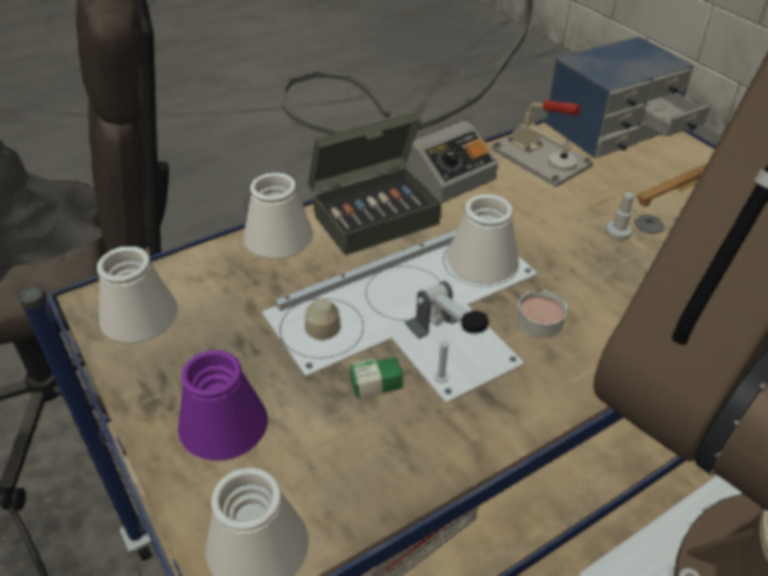

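View pics/side0.png

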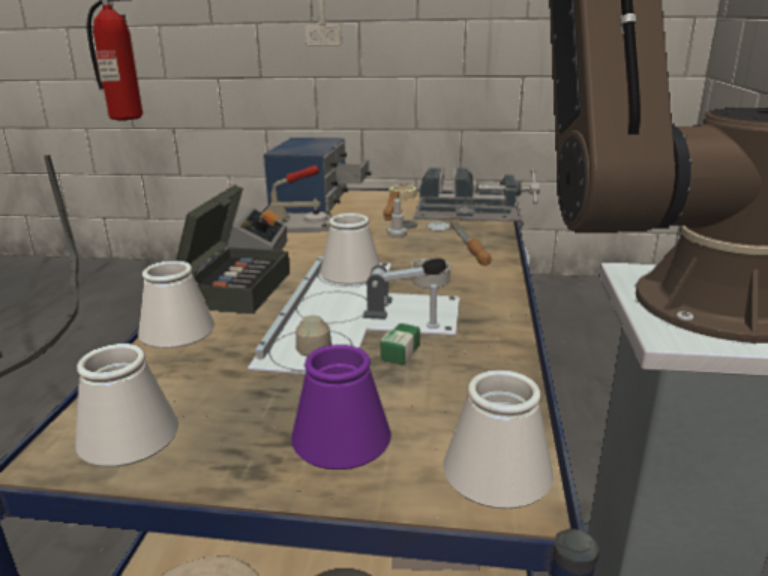

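The cone stands on the right outer ring (scene, about 485,235; side, about 350,250) and the bob on the left one (320,318). The lever pad is at about (475,321). I'll take the wrist camera overhead next.

```bash
cat > h.py <<'E'
from station import env, ik, vision, job
import numpy as np, cv2
from scipy.spatial.transform import Rotation as R
def q(a): return np.array([np.cos(a/2),np.sin(a/2),0,0])
def snap(name,n):
    p=np.array(env.get_tcp_pos());r=np.array(env.get_tcp_rot())
    f=vision.grab_frame(name)
    if name=="wrist":
        T=np.eye(4);T[:3,:3]=R.from_quat(r).as_matrix();T[:3,3]=p
        f["wc"]=T@f["tool_from_camera"]
    else:
        M=np.eye(4);M[:3,:3]=cv2.Rodrigues(np.array(f["rvec"]))[0];M[:3,3]=np.ravel(f["tvec"]);f["wc"]=np.linalg.inv(M)
    cv2.imwrite(f"pics/{n}.png",cv2.resize(f["image"][:,:,::-1],None,fx=1.5,fy=1.5,interpolation=cv2.INTER_CUBIC))
    np.save(f"pics/{n}.npy",f,allow_pickle=True)
    return f
def load(n): return np.load(f"pics/{n}.npy",allow_pickle=True).item()
def rays(f,uv):
    uv=np.atleast_2d(np.float64(uv));K=np.array(f["intrinsics"])
    n=cv2.undistortPoints(uv[:,None],K,np.array([f["k1"],0,0,0.]))[:,0]
    d=np.c_[n,np.ones(len(n))]@f["wc"][:3,:3].T
    return f["wc"][:3,3],d
def onplane(f,uv,z):
    o,d=rays(f,uv); return o+d*((z-o[2])/d[:,2])[:,None]
def proj(f,P):
    P=np.atleast_2d(P);W=np.linalg.inv(f["wc"]);c=P@W[:3,:3].T+W[:3,3]
    r=c[:,:2]/c[:,2:];k=1+f["k1"]*(r**2).sum(1,keepdims=True)
    K=np.array(f["intrinsics"]);return r*k*[K[0,0],K[1,1]]+K[:2,2]
def tri(fs,uvs):
    A=np.zeros((3,3));b=np.zeros(3)
    for f,u in zip(fs,uvs):
        o,d=rays(f,u);d=d[0]/np.linalg.norm(d[0]);M=np.eye(3)-np.outer(d,d);A+=M;b+=M@o
    return np.linalg.solve(A,b)
E
python3 - <<'E'
from h import *
print(env.get_time_s())
env.move_ptp([0.5,0.06,0.42],q(-np.pi/2))
f=snap("wrist","w1"); print(f["tool_from_camera"].round(3).tolist(), f["wc"].round(3).tolist(),f["k1"],env.get_time_s())
print(env.get_joint_pos())
E
```

```text
1.0
[[1.0, -0.0, -0.0, 0.0], [0.001, 0.962, 0.274, -0.068], [0.0, -0.274, 0.962, -0.181], [0.0, 0.0, 0.0, 1.0]] [[-0.001, -0.961, -0.275, 0.568], [-1.0, 0.001, 0.0, 0.059], [-0.0, 0.275, -0.961, 0.601], [0.0, 0.0, 0.0, 1.0]] -0.07069592885369817 3.7833
[-1.27913077e-02  1.55731781e-01  1.46302164e+00 -5.76553139e-05
  1.52327590e+00  1.55876948e+00]
```

View pics/w1.png

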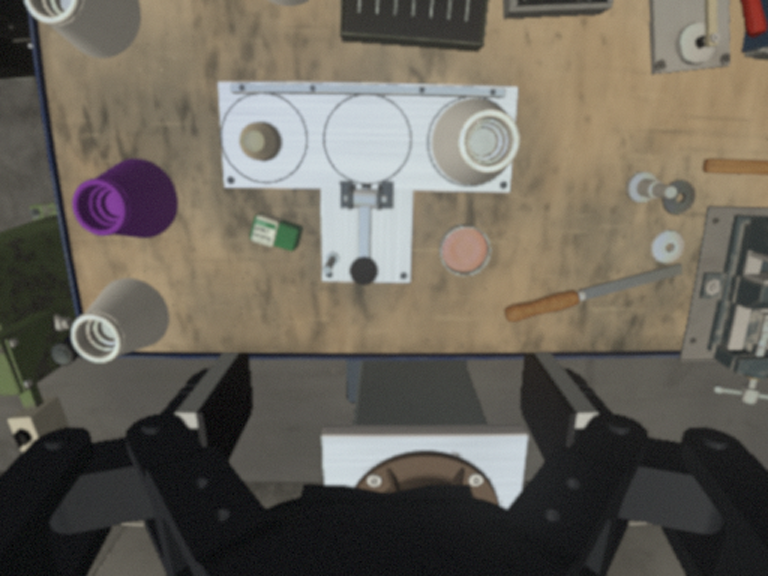

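```bash
python3 - <<'E'
from h import *
f=load("w1"); im=f["image"][:,:,::-1]
c=im[45:200,135:355]; cv2.imwrite("pics/w1c.png",cv2.resize(c,None,fx=3.6,fy=3.6,interpolation=cv2.INTER_CUBIC))
E
```

```text
(no output)
```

View pics/w1c.png

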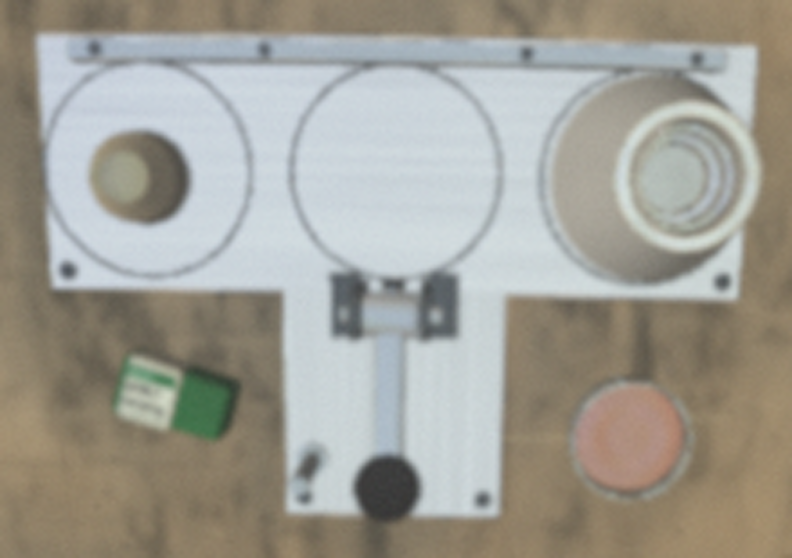

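```bash
python3 - <<'E'
from h import *
from scipy.optimize import least_squares
f=load("w1")
px=lambda P:(np.atleast_2d(np.float64(P))+.5)/3.6-.5+[135,45]
pl=lambda P,z:onplane(f,px(P),z)[:,:2]
ringM=pl([(290,172),(502,172),(395,65),(395,278)],.006);ringL=pl([(47,172),(252,172),(150,62),(150,277)],.006)
ringR=pl([(541,180),(640,283),(560,110)],.006)
cor=pl([(38,35),(757,46),(740,298),(52,290),(287,514),(499,517)],.006)
print("corners",cor.round(4).tolist())
def res(p):
    c=np.cos(p[2]);s=np.sin(p[2]);Rm=np.array([[c,-s],[s,c]])
    J=lambda P:(P-p[:2])@Rm
    r=[]
    for P,y in((ringM,0),(ringL,.13),(ringR,-.13)): r.append(np.linalg.norm(J(P)-[0,y],axis=1)-.0545)
    K=J(cor); r+= [K[[0,3],1]-.185,K[[1,2],1]+.185,K[4:,0]+.186,[K[4,1]-.06,K[5,1]+.06]]
    return np.concatenate(r)
s=least_squares(res,[.57,.1,0]);print(s.x,(res(s.x)*1e3).round(1))
p=s.x;c=np.cos(p[2]);sn=np.sin(p[2]);Rm=np.array([[c,-sn],[sn,c]])
print("jig corners",((cor-p[:2])@Rm).round(4).tolist())
W=lambda x,y:p[:2]+Rm@[x,y]
print("R ring world",W(0,-.13),"cone rim at .102",pl([(689,176),(616,176),(760,176),(689,101),(689,252)],.102).round(4).tolist())
rc=pl([(689,176)],.102)[0];print("rim in jig",Rm.T@(rc-p[:2]))
print("pad at .084",pl([(387,488)],.084),Rm.T@(pl([(387,488)],.084)[0]-p[:2]))
np.save("jig.npy",p)
for q_ in ["cone","thumb_pad","felt_bob"]: print(q_,[(d["xyz"],d["confidence"]) for d in vision.boxes_of("wrist",q_)])
E
```

```text
corners [[0.6498, 0.2654], [0.6431, -0.102], [0.5151, -0.1011], [0.5202, 0.2688], [0.3945, 0.1464], [0.3926, 0.0269]]
[ 0.57935239  0.08292924 -0.01658058] [ 0.6  0.8 -1.1 -0.4 -1.3  0.5 -0.3  0.5 -0.2 -0.   1.8 -1.4 -0.2  1.1
 -0.1  0.2  0.2  0.4  0.9]
jig corners [[0.0674, 0.1836], [0.0668, -0.1839], [-0.0612, -0.1851], [-0.0622, 0.1848], [-0.1858, 0.0604], [-0.1858, -0.0591]]
R ring world [ 0.57719701 -0.04705289] cone rim at .102 [[0.5765, -0.0493], [0.5763, -0.0172], [0.5768, -0.0807], [0.608, -0.0478], [0.5438, -0.051]]
rim in jig [-0.00062303 -0.13227813]
pad at .084 [[0.43038805 0.08577314]] [-0.14899101  0.00037371]
cone [([0.5126, 0.361, 0.063], 0.8), ([0.58, -0.0411, 0.0716], 0.6)]
thumb_pad [([0.4654, 0.089, 0.0726], 0.79)]
felt_bob [([0.5795, 0.2043, 0.0422], 0.71)]
```

```bash
python3 - <<'E'
from h import *
p=np.load("jig.npy")
env.move_ptp([0.5768,-0.0485,0.23],q(p[2]-np.pi/2))
f=snap("wrist","w2"); print(env.get_tcp_pos(),env.get_time_s(),env.get_gripper_width())
s=snap("scene","s2")
E
```

```text
[ 0.57721711 -0.04797119  0.23159987] 4.9083 0.08538350316357463
```

View pics/w2.png

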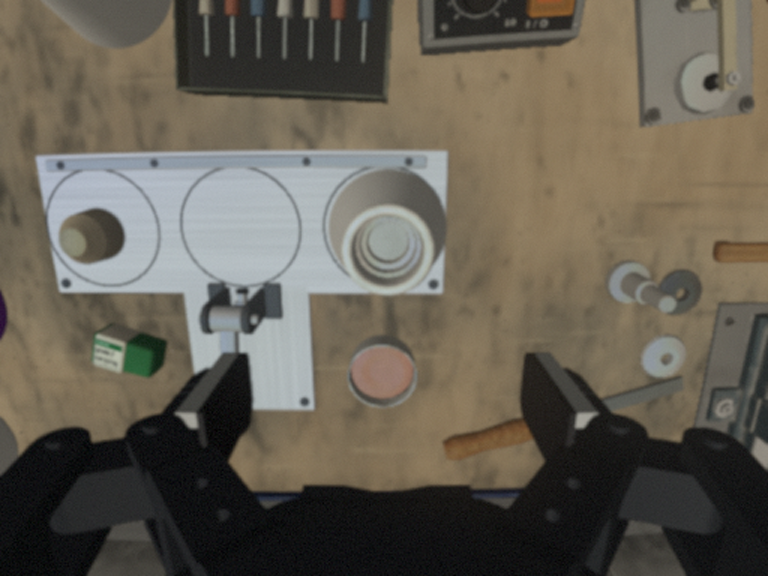

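The cone rim centre is at about (388,249) and the middle ring at (240,226). I'll triangulate the rim against the first view and measure the fingertip depth.

```bash
python3 - <<'E'
from h import *
p=np.load("jig.npy");c=np.cos(p[2]);sn=np.sin(p[2]);Rm=np.array([[c,-sn],[sn,c]])
a=load("w1");b=load("w2")
pa=lambda x,y:[[(x+.5)/3.6-.5+135,(y+.5)/3.6-.5+45]]
pb=lambda x,y:[[(x+.5)/1.5-.5,(y+.5)/1.5-.5]]
r=tri([a,b],[pa(689,176),pb(388.5,249.5)]);print("rim tri",r,"jig",Rm.T@(r[:2]-p[:2]))
m=tri([a,b],[pa(396,171.5),pb(240.5,226)]);print("mid ring tri",m, "jig",Rm.T@(m[:2]-p[:2]))
for P in [(389,249.5)]: print("rim w2 @.102",onplane(b,pb(*P),.102), Rm.T@(onplane(b,pb(*P),.102)[0,:2]-p[:2]))
# ring points in w2
for P in [(180,226),(301,226),(240,166),(240,286)]: print(Rm.T@(onplane(b,pb(*P),.006)[0,:2]-p[:2]))
# finger depth -> tool z
D=b["depth"];T=b["tool_from_camera"];K=b["intrinsics"]
v,u=np.mgrid[225:330,110:180];d=D[225:330,110:180];
n=cv2.undistortPoints(np.float64(np.c_[u.ravel(),v.ravel()])[:,None],K,np.array([b["k1"],0,0,0.]))[:,0]
P=np.c_[n,np.ones(len(n))]*d.ravel()[:,None];P=P[(d.ravel()>0.02)&(d.ravel()<.25)]
t=P@T[:3,:3].T+T[:3,3]; t=t[t[:,2]>-.06]
print("finger pts",len(t), "z pct",np.percentile(t[:,2],[50,90,98,99.5]) if len(t) else 0, "max x side",np.percentile(t[:,0],[1,50,99]))
# rim depth
v,u=np.mgrid[130:205,220:300];d=D[130:205,220:300]
n=cv2.undistortPoints(np.float64(np.c_[u.ravel(),v.ravel()])[:,None],K,np.array([b["k1"],0,0,0.]))[:,0]
P=np.c_[n,np.ones(len(n))]*d.ravel()[:,None];W=P@b["wc"][:3,:3].T+b["wc"][:3,3]
tp=W[(W[:,2]>.095)&(W[:,2]<.11)];print(len(tp),np.median(tp[:,2]),tp[:,:2].min(0),tp[:,:2].max(0),cv2.minEnclosingCircle(np.float32(tp[:,:2])))
E
```

```text
rim tri [ 0.57667009 -0.05019162  0.09768259] jig [-0.00047481 -0.13314704]
mid ring tri [0.58037263 0.08304012 0.00366358] jig [0.00101826 0.00012778]
rim w2 @.102 [[ 0.57765708 -0.0504654   0.102     ]] [ 0.00051659 -0.13340442]
[0.00205269 0.05533999]
[ 0.00142221 -0.05521578]
[ 0.05441331 -0.00417767]
[-0.05466334  0.00483551]
finger pts 302 z pct [-0.05690156 -0.05328176 -0.05202016 -0.05178281] max x side [-0.05313698 -0.04234082 -0.04183195]
1313 0.10112895647603137 [ 0.54444757 -0.08186437] [ 0.60939518 -0.01772689] ((0.5764889121055603, -0.04979070648550987), 0.03298565745353699)
```

```bash
python3 - <<'E'
from h import *
b=load("w2");K=b["intrinsics"];print(K[0,0],K[:2,2])
T=np.array(b["tool_from_camera"]);g=dict(b);g["wc"]=T
for z in (0,-.006,-.013,-.019):
  print(z,[(proj(g,[[x,y,z]])[0]*1.5+.25).round(0).tolist() for x in(-.0425,-.057) for y in (-.011,.011)])
im=b["image"][220:300,100:190,::-1];cv2.imwrite("pics/fin.png",cv2.resize(im,None,fx=6,fy=6,interpolation=cv2.INTER_CUBIC))
print(b["depth"][226:300:6,120:180:6].round(3))
E
```

```text
305.77480039710383 [257.23587424 185.8051255 ]
0 [[283.0, 291.0], [286.0, 340.0], [249.0, 291.0], [253.0, 339.0]]
-0.006 [[280.0, 295.0], [283.0, 345.0], [244.0, 295.0], [249.0, 345.0]]
-0.013 [[276.0, 301.0], [280.0, 352.0], [239.0, 301.0], [244.0, 352.0]]
-0.019 [[272.0, 306.0], [276.0, 359.0], [234.0, 306.0], [240.0, 359.0]]
[[0.445 0.446 0.439 0.44  0.439 0.377 0.377 0.439 0.441 0.44 ]
 [0.449 0.448 0.442 0.442 0.442 0.378 0.377 0.442 0.442 0.442]
 [0.452 0.451 0.445 0.445 0.443 0.134 0.133 0.135 0.445 0.445]
 [0.453 0.455 0.447 0.446 0.128 0.128 0.127 0.136 0.448 0.446]
 [0.457 0.458 0.131 0.123 0.121 0.124 0.128 0.134 0.45  0.449]
 [0.461 0.126 0.117 0.117 0.117 0.121 0.127 0.135 0.453 0.452]
 [0.121 0.122 0.113 0.113 0.114 0.122 0.128 0.136 0.145 0.456]
 [0.118 0.109 0.11  0.11  0.113 0.121 0.127 0.135 0.144 0.457]
 [0.105 0.104 0.104 0.107 0.113 0.12  0.128 0.134 0.468 0.47 ]
 [0.1   0.105 0.105 0.107 0.113 0.121 0.127 0.134 0.471 0.471]
 [0.097 0.097 0.105 0.107 0.113 0.12  0.127 0.135 0.473 0.474]
 [0.094 0.094 0.106 0.109 0.114 0.12  0.128 0.477 0.477 0.478]
 [0.09  0.091 0.09  0.083 0.083 0.119 0.125 0.48  0.481 0.48 ]]
```

View pics/fin.png

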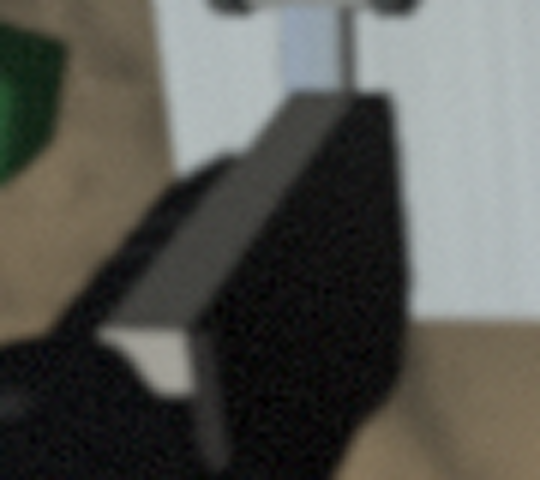

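```bash
python3 - <<'E'
from h import *
s=load("s2")
tc=np.array([0.5772,-0.048,0.2316])
print(proj(s,[tc,tc+[0,0,.019],tc+[0,0.0425,0],tc-[0,.0425,0],tc+[0,0,.053]])*1.5)
f=snap("side","d2");print(proj(f,[tc,tc+[0,.0425,.0],tc+[0,0,.053]])*1.5)
E
```

```text
[[497.87882643 123.3754701 ]
 [499.51578395 109.86998659]
 [470.90037626 132.52042332]
 [523.78093407 114.62483956]
 [502.54024795  84.81051219]]
[[345.99742126 138.5885221 ]
 [340.68488353 143.90706948]
 [344.68966206 103.20299038]]
```

View pics/s2.png

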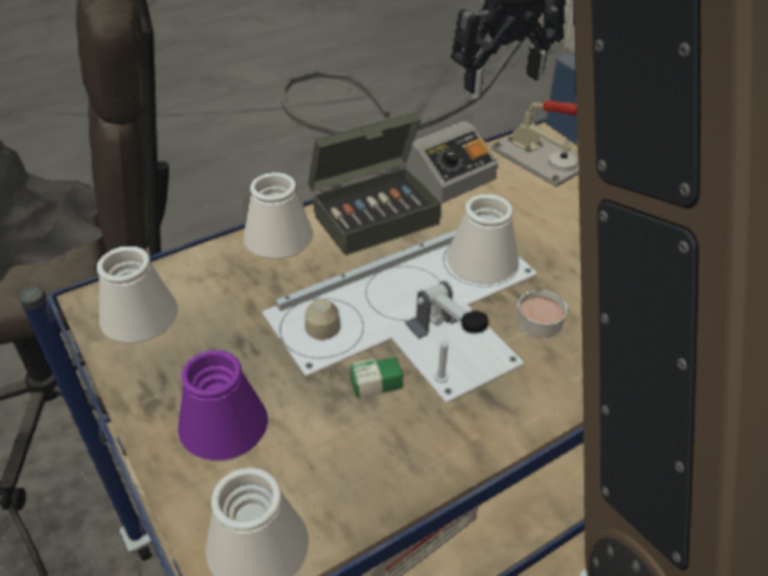

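View pics/d2.png

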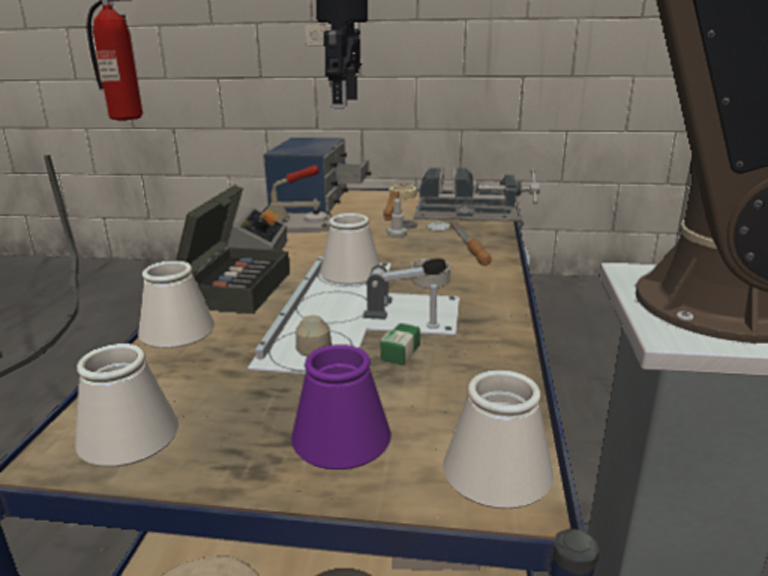

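The fingertips show in the scene picture at (475,92), though the TCP level projects to (471,132). Wrist depth agrees: the open tips stand about 53 mm behind the reported TCP, not 13 mm. I'll go down in steps with a force stop and check that.

```bash
python3 - <<'E'
from h import *
p=np.load("jig.npy")
print(env.move_straight([0.5767,-0.0498,0.10],ori=q(p[2]-np.pi/2),v=.12,threshold=6))
print(env.move_straight([0.5767,-0.0498,0.06],v=.06,threshold=4))
print(env.get_tcp_pos(),env.get_contact_force(),env.get_time_s())
snap("side","d3");snap("scene","s3");f=snap("wrist","w3")
for n in("d3","s3"):
    g=load(n);uv=proj(g,[[.5767,-.05,.102]])[0];u,v=[int(t) for t in uv];u=max(u,70);v=max(v,60)
    cv2.imwrite(f"pics/{n}c.png",cv2.resize(g["image"][v-60:v+50,u-70:u+70,::-1],None,fx=5,fy=5,interpolation=cv2.INTER_CUBIC))
E
```

```text
False
False
[ 0.57684269 -0.04983061  0.06010688] [ 0.26960612  0.20306394 -0.42840699] 7.0583
```

View pics/d3c.png

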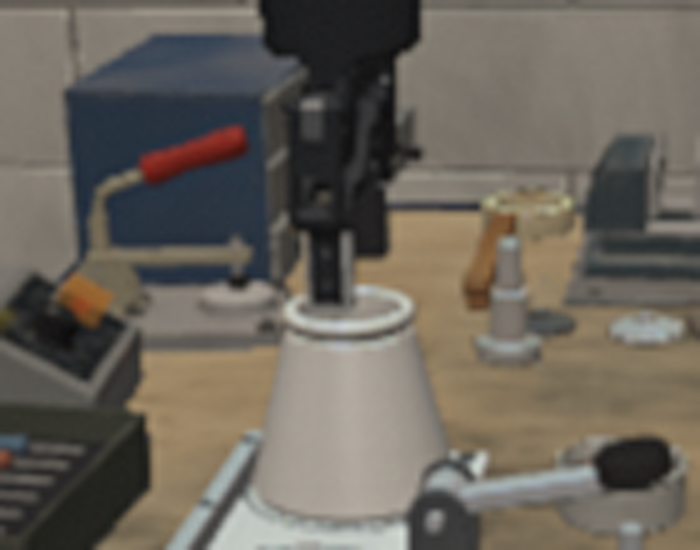

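View pics/s3c.png

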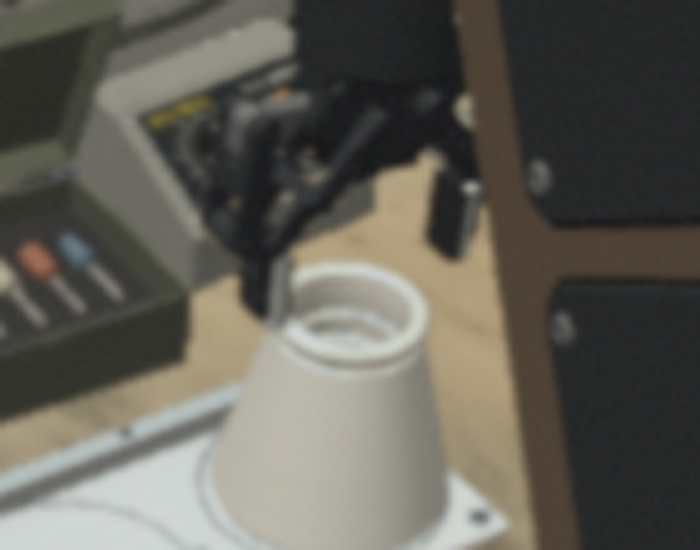

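View pics/w3.png

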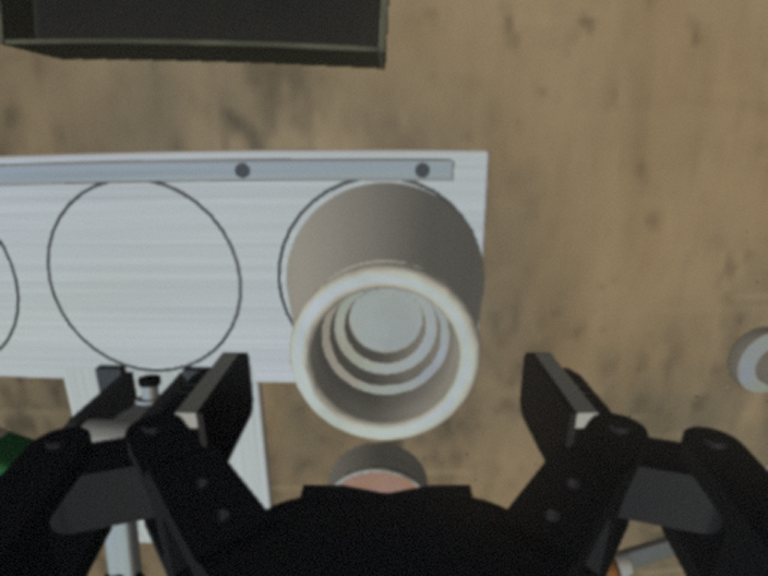

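```bash
python3 - <<'E'
from h import *
p=np.load("jig.npy")
a=load("w3")
print("rim chk",onplane(a,[[(385.5+.5)/1.5-.5,(352.5+.5)/1.5-.5]],.101))
print(env.move_straight([0.5767,-0.0499,0.039],v=.05,threshold=4))
print(env.get_tcp_pos(),env.get_contact_force())
F0=env.get_contact_force()
env.grip(0.065,20)
print(env.get_gripper_width(),env.get_contact_force(),env.get_tcp_pos(),env.get_time_s())
snap("wrist","w4")
E
```

```text
rim chk [[ 0.5789109  -0.04997527  0.101     ]]
False
[ 0.57665141 -0.04989937  0.03875052] [ 0.51165185  0.92955298 -0.33861751]
0.06778774082751307 [-1.75346528  1.67928179  5.77694437] [ 0.57687539 -0.04967633  0.03967721] 8.1
```

View pics/w4.png

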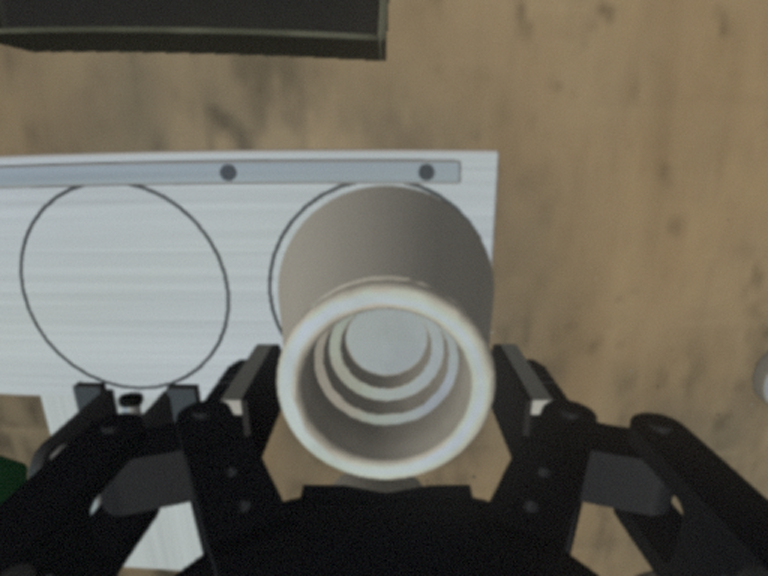

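```bash
python3 - <<'E'
from h import *
print(env.move_straight([0.5788,0.0829,0.039],v=.05,threshold=15))
print(env.get_gripper_width(),env.get_contact_force(),env.get_tcp_pos(),env.get_time_s())
snap("wrist","w5");snap("scene","s5")
E
```

```text
False
0.06782038019772144 [ 0.56304993 -4.61737487  6.7578277 ] [0.57937991 0.08246849 0.0397063 ] 10.9583
```

View pics/w5.png

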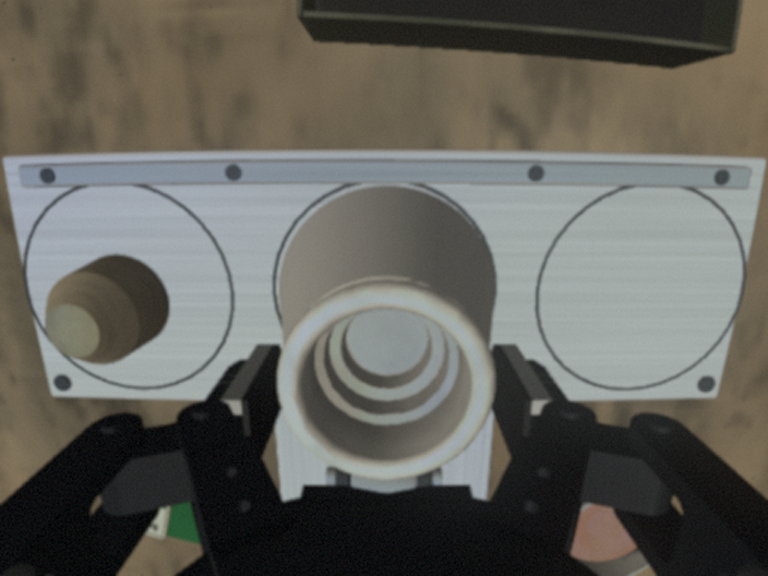

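View pics/s5.png

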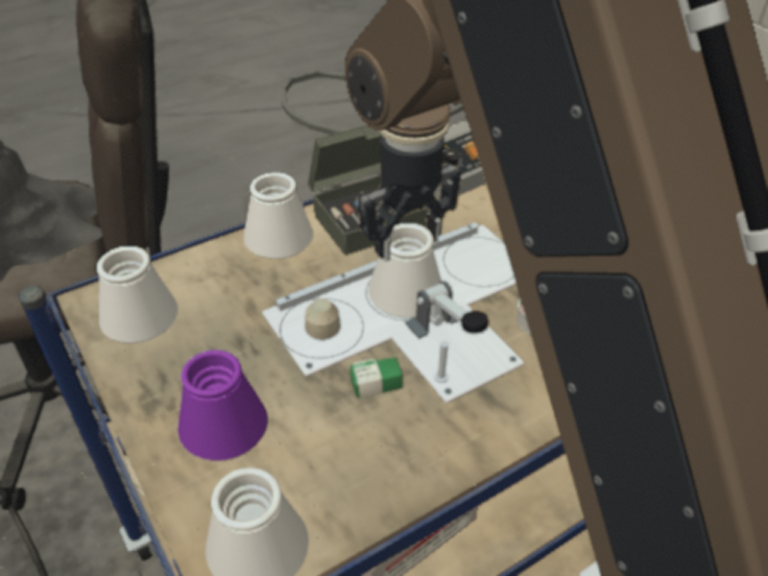

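```bash
python3 - <<'E'
from h import *
p=np.load("jig.npy");c=np.cos(p[2]);sn=np.sin(p[2]);Rm=np.array([[c,-sn],[sn,c]])
env.grip(0.085); env.hold(.3); print(env.get_gripper_width(),env.get_contact_force())
x=env.get_tcp_pos()
print(env.move_straight([x[0],x[1],0.15],v=.12,threshold=6))
env.grip(0.0,20)
t=p[:2]+Rm@[-.151,0]
print(t)
for z in(.18,.06,.02,.01): print(z,ik([t[0],t[1],z],q(p[2]-np.pi/2)))
env.move_ptp([t[0],t[1],0.16],q(p[2]-np.pi/2))
print(env.get_tcp_pos(),env.get_gripper_width(),env.get_contact_force(),env.get_time_s())
snap("wrist","w6");snap("side","d6");snap("scene","s6")
E
```

```text
0.08486925869070655 [-0.04573167 -0.69651916 -0.01900394]
False
[0.42837314 0.08543279]
0.18 [ 4.54076498e-02  2.40956025e-01  2.01223716e+00 -4.44089210e-16
  8.88399473e-01  1.63278456e+00]
0.06 [ 4.54076498e-02  4.45160138e-01  2.14361114e+00 -4.44089210e-16
  5.52821377e-01  1.63278456e+00]
0.02 [ 4.54076498e-02  5.26973449e-01  2.17300433e+00 -4.44089210e-16
  4.41614873e-01  1.63278456e+00]
0.01 [ 4.54076498e-02  5.48275573e-01  2.17910411e+00 -4.44089210e-16
  4.14212972e-01  1.63278456e+00]
[0.42886839 0.08548071 0.16054472] -0.00015185630337426304 [ 0.42182767  0.74933085 -0.91548747] 14.1667
```

View pics/w6.png

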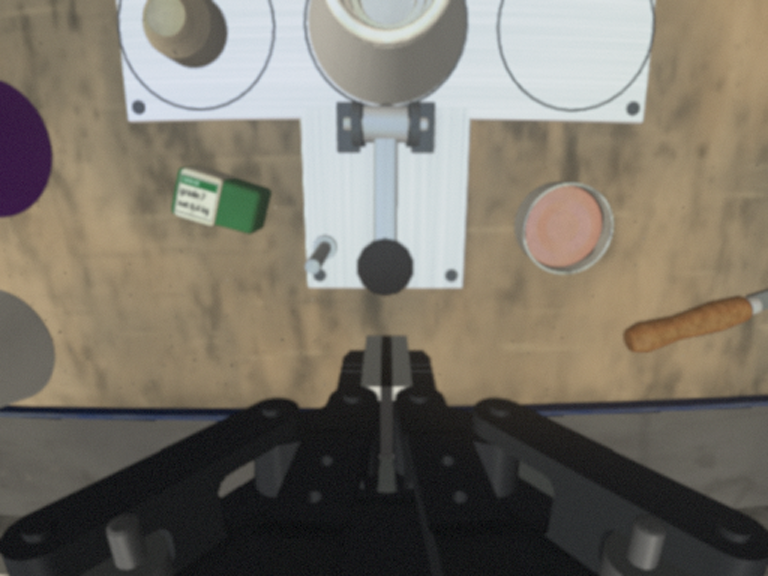

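View pics/d6.png

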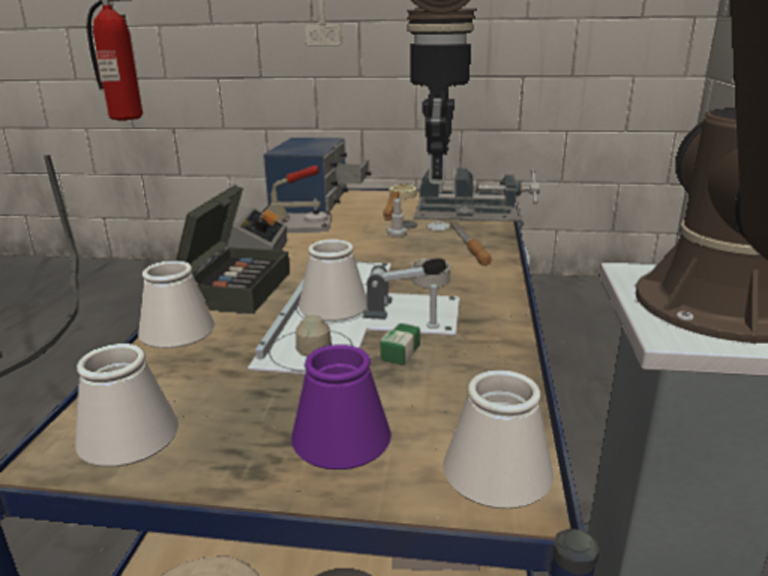

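View pics/s6.png

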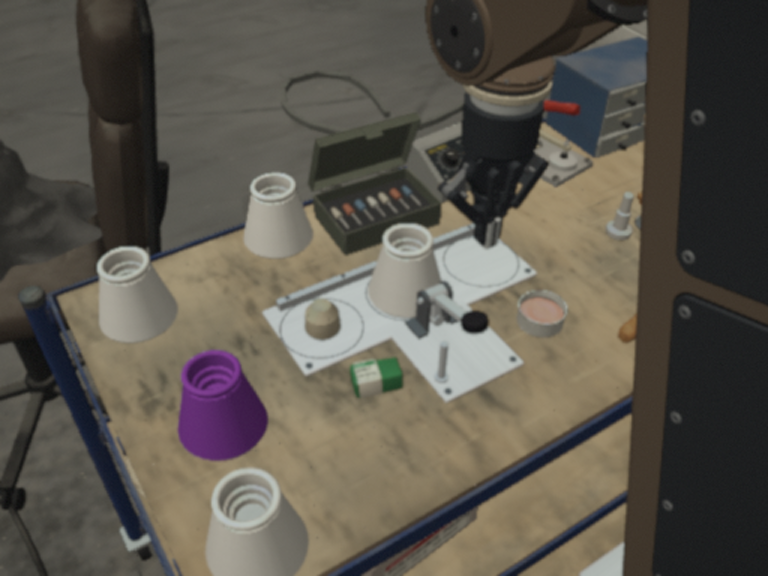

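```bash
python3 - <<'E'
from h import *
p=np.load("jig.npy");c=np.cos(p[2]);sn=np.sin(p[2]);Rm=np.array([[c,-sn],[sn,c]])
a=load("w1");b=load("w6")
pa=lambda x,y:[[(x+.5)/3.6-.5+135,(y+.5)/3.6-.5+45]]
pb=lambda x,y:[[(x+.5)/1.5-.5,(y+.5)/1.5-.5]]
r=tri([a,b],[pa(387,488),pb(385,267)]);print("pad",r,Rm.T@(r[:2]-p[:2]))
D=b["depth"];print("pad depth pt", b["wc"][:3,3]+rays(b,pb(385,267))[1][0]*np.median(D[174:182,252:262]))
g=rays(b,pb(320,267))  # gauge top approx
gd=D[170:182,205:218];print(gd.min())
T=np.array(b["tool_from_camera"]);K=b["intrinsics"]
for (u,v) in [(250,230),(257,232),(264,230),(250,240),(266,240)]:
    d=D[v,u];print(u,v,d,(T@[(u-K[0,2])/K[0,0]*d,(v-K[1,2])/K[1,1]*d,d,1])[:3].round(4))
E
```

```text
pad [0.43009185 0.08583037 0.08288781] [-0.14928812  0.00042601]
pad depth pt [0.43055285 0.08581755 0.08469264]
0.2806958
250 230 0.14127733 [-0.003  -0.0093 -0.051 ]
257 232 0.14029178 [ 0.0002 -0.0089 -0.0522]
264 230 0.14182442 [ 0.0034 -0.0091 -0.0505]
250 240 0.13179259 [-0.0028 -0.0091 -0.061 ]
266 240 0.13252199 [ 0.0041 -0.0088 -0.0603]
```

```bash
python3 - <<'E'
from h import *
t=[.4288,.0856]
print(env.move_straight([*t,.07],v=.1,threshold=6))
F0=np.array(env.get_contact_force())
print(env.move_straight([*t,.025],v=.03,threshold=3))
print(env.get_tcp_pos(),F0,env.get_contact_force(),env.get_time_s())
snap("side","d7");g=load("d7")
u,v=[int(k) for k in proj(g,[[.43,.086,.084]])[0]]
cv2.imwrite("pics/d7c.png",cv2.resize(g["image"][v-50:v+50,u-80:u+50,::-1],None,fx=5,fy=5,interpolation=cv2.INTER_CUBIC))
E
```

```text
False
True
[0.42851704 0.08560052 0.04610424] [-0.1421857  -0.44770608  1.01215902] [0.39712337 0.46179715 3.67044517] 16.225
```

View pics/d7c.png

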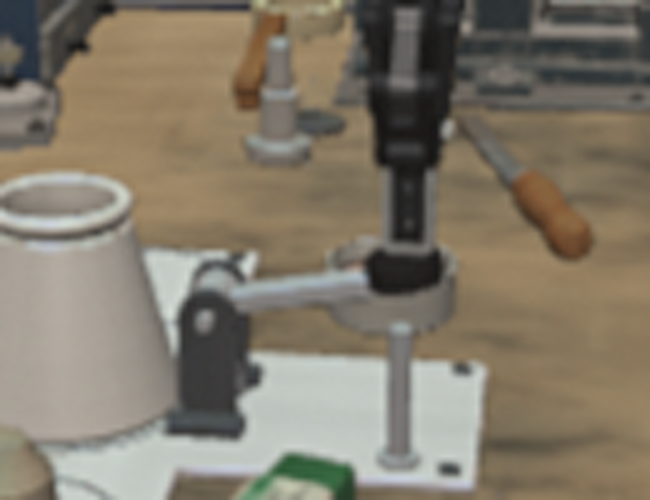

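```bash
python3 - <<'E'
from h import *
t=[.4288,.0856]
for z in (.036,.030,.0275):
    print(env.move_straight([*t,z],v=.02,threshold=30)); print(env.get_tcp_pos(),env.get_contact_force())
env.hold(.3)
print(env.get_tcp_pos(),env.get_contact_force(),env.get_time_s())
w=snap("wrist","w8");s=snap("scene","s8");snap("side","d8");g=load("d8")
u,v=[int(k) for k in proj(g,[[.43,.086,.084]])[0]]
cv2.imwrite("pics/d8c.png",cv2.resize(g["image"][v-50:v+50,u-80:u+50,::-1],None,fx=5,fy=5,interpolation=cv2.INTER_CUBIC))
E
```

```text
False
[0.42768434 0.0856012  0.03594174] [-5.30358506  0.75049156  8.76813607]
False
[0.42729727 0.08561261 0.02996781] [-6.25624641  0.28908651 11.96906563]
False
[0.42714209 0.085621   0.02753129] [-7.13026835  0.3388289  13.59327061]
[0.42716165 0.08561022 0.02762816] [-7.73661718 -0.11644947 13.94485473] 17.9833
```

View pics/d8c.png

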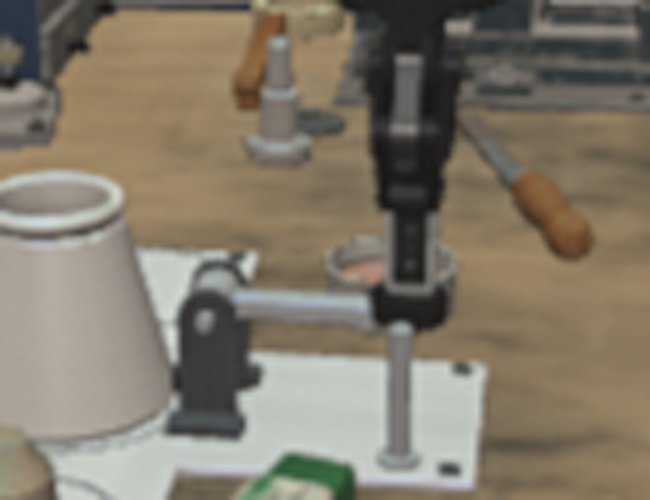

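View pics/w8.png

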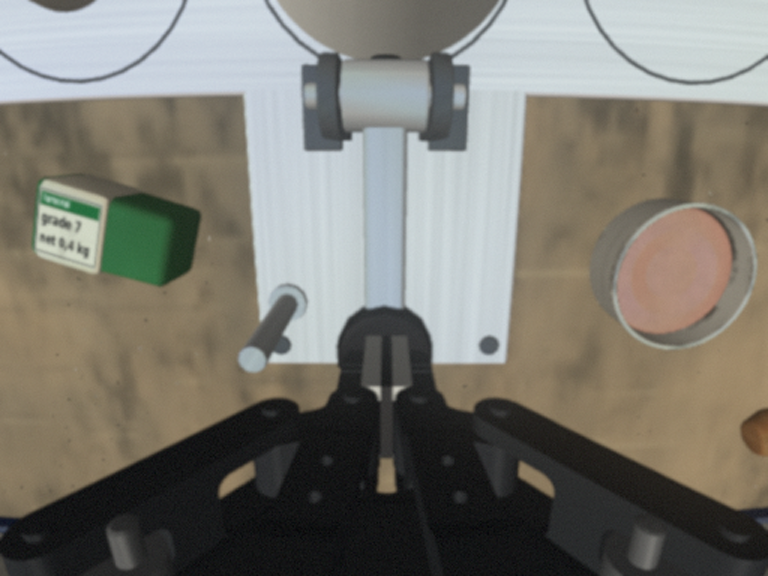

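View pics/s8.png

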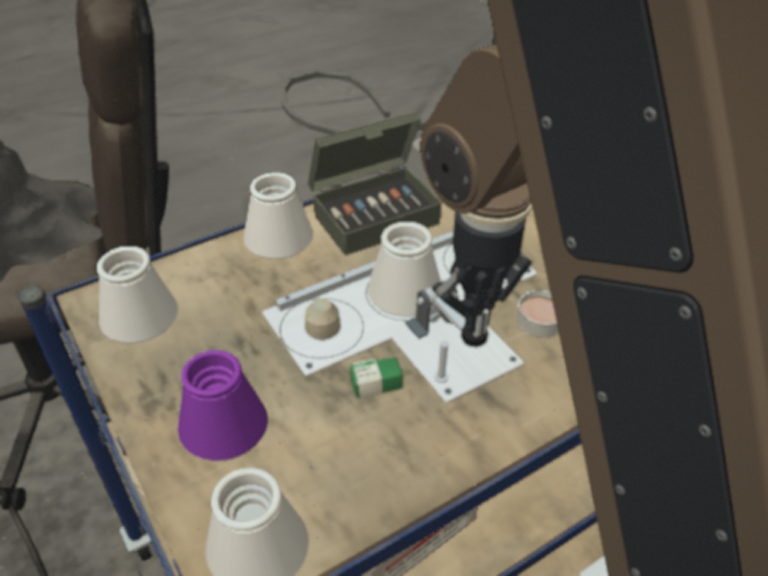

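```bash
python3 - <<'E'
from h import *
p=np.load("jig.npy");c=np.cos(p[2]);sn=np.sin(p[2]);Rm=np.array([[c,-sn],[sn,c]])
def pt(b,u,v,k=1):
    o,d=rays(b,[[u,v]]);return (o+d[0]*np.median(b["depth"][v-k:v+k+1,u-k:u+k+1])).round(4)
b=load("w8")
print("pad",[pt(b,*k) for k in((252,212),(257,211),(237,225),(280,225),(262,212))]);print("gauge",pt(b,168,239),pt(b,167,238))
print("bar",[pt(b,256,v) for v in(95,120,145,170,195)])
b=load("w6");print("rest pad",[pt(b,*k) for k in((257,170),(257,185))],"bar",[pt(b,257,v) for v in(100,120,140,150)])
# cone rim before / after, scene shift
a,s=load("s6"),load("s8")
for n,f in(("side6",load("d6")),("side8",load("d8")),("s6",a),("s8",s)):
    o=f["wc"][:3,3];D=f["depth"];v,u=np.mgrid[0:384,0:512]
    oo,d=rays(f,np.c_[u.ravel(),v.ravel()]);P=oo+d*D.ravel()[:,None]
    m=(np.hypot(P[:,0]-.579,P[:,1]-.083)<.05)&(P[:,2]>.096)&(P[:,2]<.108)
    cc=cv2.minEnclosingCircle(np.float32(P[m,:2]));print(n,m.sum(),cc,Rm.T@(np.array(cc[0])-p[:2]))
E
```

```text
pad [array([0.4407, 0.0877, 0.0659]), array([0.4413, 0.0852, 0.0661]), array([0.434 , 0.0954, 0.0664]), array([0.4336, 0.0737, 0.0663]), array([0.4406, 0.0827, 0.0659])]
gauge [0.4274 0.1307 0.0679] [0.4279 0.1312 0.0678]
bar [array([0.4969, 0.0847, 0.0608]), array([0.4853, 0.0849, 0.0609]), array([0.4733, 0.0851, 0.0603]), array([0.4608, 0.0854, 0.0603]), array([0.4475, 0.0856, 0.0595])]
rest pad [array([0.4373, 0.0853, 0.0837]), array([0.4243, 0.0855, 0.0854])] bar [array([0.4959, 0.0843, 0.0642]), array([0.4788, 0.0846, 0.068 ]), array([0.4616, 0.0849, 0.0712]), array([0.453 , 0.085 , 0.0733])]
side6 240 ((0.5812892913818359, 0.08502774685621262), 0.03355193883180618) [0.00190184 0.00213033]
side8 236 ((0.5840436220169067, 0.08220662921667099), 0.03400731086730957) [ 0.00470257 -0.00064473]
s6 308 ((0.5756842494010925, 0.08151930570602417), 0.03435676544904709) [-0.00364426 -0.00147056]
s8 312 ((0.580815851688385, 0.08265023678541183), 0.03412226587533951) [ 0.00146789 -0.0002547 ]
```

```bash
python3 - <<'E'
from h import *
env.hold(.3);print(env.get_tcp_pos(),env.get_contact_force(),env.get_time_s())
job.job_done()
E
```

```text
[0.42715924 0.08564701 0.02763749] [-7.81663852 -0.04458144 13.29661803] 18.4333
the job is handed in; nothing more can be done
```

I slid the cone along the plate from the right outer ring to the middle ring, let go of it, and pressed the lever down. I handed the job in at about 18.4 s, still holding the lever. No verdict was reported.

**Last checks:**
- **Thumb pad:** its top is at about 66 mm against 68 mm for the gauge post, so the lever is at roughly 0.22 rad, inside the accepted 0.14 to 0.26.
- **Force on the lever:** about 13 to 14 N downward, and steady. The finger also feels about 8 N sideways from the pad.
- **Cone:** it looked upright in the pictures and moved roughly 3 to 5 mm toward the fence when the nose pressed it. Camera depth puts it at jig x = +1.5 to +4.7 mm and y within 1 mm of the ring centre. The two cameras disagree by about 3 mm in x, and the fence allows only about +1 mm. I did not measure the nose's force directly.
- **Other things:** the bob, the green bar and the tin looked undisturbed in the last pictures.

**Disagreement with the description:** the fingertips were about 40 mm farther back than the stated TCP. The open tips were 53 mm behind it instead of 13 mm, as seen in the wrist depth and the scene and side pictures. I corrected for this, and the first touch on the pad matched: the TCP was at 46 mm and the pad at 84 mm.

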